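Lock the donation box: guide the latch knob round its L-shaped slot

ROBOT

A 6-joint arm with a two-finger parallel gripper is mounted at the origin on the work surface. World frame = base frame: x ahead of the robot, y to its left, z up, the work surface at z = 0. Lengths are in m, angles in degrees, forces in N, time in s.
With the tool pointing down it reaches from about 0.35 to 0.975 m from the base axis. Payload 4.9 kg.
Tool frame: the origin (TCP) lies on the centre line of the jaws, within the pads' length; the fingertips stand 8 mm ahead of it and the grasp point (between the pads) lies 11 mm behind it; z points along the fingers, y is the line along which they close (so a half turn about z gives the same grasp; the last joint's range is limited). The gripper opens to 85 mm and grips with 20 to 120 N. Pads are 22 mm wide; open, the fingers measure 114 mm over their backs; the gripper's body (76 mm by 85 mm) begins 54 mm behind the grasp point. The pads swing forward as they close: fully open they stand 13 mm farther back than shut.
Start: joints at [60.103, 3.019, 92.412, -0, 84.569, -6.818], TCP at [0.245, 0.575, 0.239] pointing down, gripper open.
Joint ranges: [-172.51, 172.51], [-57.92, 126.97], [3.15, 148.05], [-58.71, 238.71], [5.1, 150.11], [-179.66, 179.66]. Speed limits (degrees/s): [147.25, 147.25, 180, 180, 180, 180].

INTERFACE

Orientations are given as a 3x3 rotation matrix whose columns are the frame's x, y, z axes.
In Python, from bench import r gives the robot as it stands.
- The arm moves only by the tool jog_arm, never from a script. Its argument "plan" is text: rows parted by semicolons, each of 5 numbers parted by spaces: the closure, from -1 (fully open) to 1 (shut), so that 0 is half open, then the shift along the tool's x, y, z in m, then the turn about the tool's z in degrees. A call has 1 to 12 rows; each row is the pose to reach, as a shift and turn from the pose commanded when the call began, along the tool's axes at that moment; what a row does not reach only later rows make up. A row lasts 1/12 s, in which the tool goes at most 41.7 mm and 7.16 degrees, less where a joint would pass 70% of its speed; a pose out of reach is approached as far as the arm can. A call with a gripper value outside its range is refused whole. The fingers move at their own pace and stop on an object; the grip force is fixed at half the most. Time passes only in rows, so rows that repeat a pose let the fingers close. It gives the time, the measured TCP pose, the force, the opening and the grip force at its end, in the units of the state.
- r.read_state(): the state, without advancing time (a new reading comes with each control period).
- r.snapshot(name): name is "scene" or "top" or "wrist"; returns the picture (384x512x3 uint8, blue, green, red); there is no depth.
- r.camera_model(name): a dict with "mtx" (3x3 intrinsics, pixels), "k1" (the pictures are not rectified: a ray, as slopes to the right and down, at radius r is drawn at 1 + k1 r^2 times it, then the intrinsics apply), "cam_to_world" (4x4, takes a point from camera to world coordinates). Camera axes: x right, y down, z forward; pixel columns grow to the right and rows downward; lengths in m; the calibration is good to about 2 mm. A picture is of the moment at which its call begins: read the wrist's pose just before it. camera_model takes no time and is no camera call; for the wrist camera it gives the pose at the moment of the call.
- r.job_done(): hands the job in; it is judged then, once.
Trained networks look in the newest picture that a camera, given by its name, has taken for a name from the list of things; names that differ only in an ending like _2 or _b are one class to them, and where a whole thing is asked for, a point or a joint stands for the part that bears it (a point fixed in the world has none). Each returns a list of dicts, best first, with "p" (0 to 1); they miss things now and then, are a little off and sometimes report something else, mostly with a low value. They report only what shows in the picture. A call takes as long as a camera call.
- r.boxes_of(camera, thing): "xyz" ([x, y, z] in m, in world coordinates, good to about 4 mm: the middle of the surface that is visible of it).
- r.silhouettes(camera, thing): "region" (384x512 bool, what is visible of it).
- r.place_of(camera, thing): "xyz" ([x, y, z] in m, in world coordinates, good to about 4 mm: a listed point, or the origin of a listed thing).
The state is a dict: "time": time; "joints": joint angles; "qd": joint speeds; "tau": joint torques, N m; "tool_pos": TCP position; "tcp_rot": TCP orientation; "wrist_force": force on the tool from outside, world axes, zero at the start; "moment": the same for the moment, N m; "width": finger opening in m; "finger_force": force on a finger pad.
Only numpy, scipy, OpenCV 4.12 (cv2) and the standard library are available. Lean on these libraries where they do the work, as an engineer would, in place of code of your own. Each camera call takes 0.05 s, during which the arm holds its last target. There are 200 camera calls.

TASK

Lock the blue donation box before it goes into the safe: with the fingertips, push the black knob on its lid along the slot to the corner, then push it round into the short leg until it is fully home at the green dot, and leave it there. Push gently and do not lift, tip or shove the box out of its place, and leave the things on and around it where they are.

Things in the scene. Friction and masses are not known exactly. Their poses are not given: they have to be found in the camera images.
- strongbox: blue steel donation box, loose on rubber feet, 4 to 5.5 kg, 240 mm (its x) by 260 mm (its y), flat lid 100 mm above the table with an L-shaped slot in an aluminium plate; origin under its centre, x to its far side (brass lock on the -x side), y to its left, z up. It slides if pushed with some 20 N or more. On the lid nothing else stands within 40 mm of the slot
- slot_start (a point): red-dot end of the long leg, (-25, -55, 100) mm in the box's frame, on the slot's centre line at lid height; the red dot is 20 mm beyond it. The long leg runs from here along box +y to the corner; the slot is 17 mm wide
- latch_along (a joint): how far the knob has slid along the long leg (box +y), m: 0 at the red-dot end, 0.105 at the corner (hard stop)
- latch_across (a joint): how far the knob has slid along the short leg (box +x), m: 0 in the long leg, 0.050 at the locked end (hard stop); the slot lets it move only when the knob is at the corner
- knob_top (a point): centre of the white-topped upper face of the black latch knob, 132 mm above the table; the knob is an upright cylinder 32 mm across and 30 mm tall, its underside 2 mm above the lid, on a 12 mm steel pin that rides in the slot and cannot come out. It slides with about 2 to 6 N of push and stays where it is left.
- corner (a point): corner of the slot, (-25, +50, 100) mm in the box's frame, where its two legs' centre lines meet, at lid height; the knob's centre is over it at the corner. The inner corner is bevelled by 6 mm
- locked_end (a point): where the knob's centre is when fully home at the locked end of the short leg, (+25, +50, 100) mm in the box's frame, at lid height; the short leg runs here from the corner along box +x, and the green dot is 22 mm beyond it
- glue_pot: small white-labelled jar with an orange cap, 36 mm across, 50 mm tall, standing on the lid at the box's far right (+x, -y) corner; origin under its centre
- tape_roll: roll of amber tape, 54 mm across, 22 mm tall, lying on the lid at the box's far left (+x, +y) corner; origin under its centre
- mug: red mug, 80 mm across, 90 mm tall, on the table; origin under its centre
- stapler: red and black stapler, 130 x 32 x 42 mm, on the table; origin under its centre
- spray: white bottle with a green cap, 60 mm across, 150 mm tall, on the table; origin under its centre
- tag_box: small cardboard box, 60 x 90 x 45 mm, on the table; origin under its centre
- coin_dish: blue bowl, 90 mm across, 35 mm tall, on the table; origin under its centre

How it is judged:
By the outcome, as a careful person would: the job done as asked, in the order asked, and still so for the second after the job is handed in, with the robot touching nothing.
It also fails if it takes over 45 s, if anything falls off the work surface, if the arm or the gripper's body presses on something with over 40 N, if the wrist force passes 120 N, or if a joint passes its speed limit or range.

## Working session

There is one attempt and no reset: what is moved stays moved. The work goes in short steps, Python scripts to look and compute and a tool call to move; the robot and the scene stay as the last step left them, time stands still between calls to the robot, and variables do not carry over. Pictures are saved under pics/ and viewed, at most 10 in all, crops included, and the job is handed in when it is done.

Besides the shell and the picture viewer there is one more tool, called by a JSON object that holds its "method" and its "body", one argument or row to a line. jog_arm: Moves the arm, as the interface text tells. Its arguments: {"type":"object","properties":{"plan":{"type":"string"}},"required":["plan"]}

```bash
mkdir -p pics; python3 - <<'E'
from bench import r
import cv2,numpy as np
s=r.read_state();print(s['time'],s['tool_pos'],s['tcp_rot'],s['width'])
a=r.snapshot("scene");b=r.snapshot("top")
cv2.imwrite("pics/a.png",a);cv2.imwrite("pics/b.png",b)
for c in("top","scene"):
  for n in("slot_start","knob_top","corner","locked_end","strongbox","glue_pot","tape_roll","mug","spray","stapler","tag_box","coin_dish"):
    q=r.place_of(c,n);print(c,n,[(np.round(x['xyz'],4).tolist(),round(x['p'],2)) for x in q[:2]])
print(r.read_state()['time'])
E
```

```text
0.0 [0.24468295 0.57444954 0.23802904] [[-9.19983729e-01  3.91955109e-01 -1.06345444e-03]
 [ 3.91956467e-01  9.19981924e-01 -1.84054925e-03]
 [ 2.56946182e-04 -2.11010321e-03 -9.99997741e-01]] 0.08506755556390751
top slot_start [([0.5644, -0.1599, 0.098], 0.85)]
top knob_top [([0.563, -0.1371, 0.134], 0.67)]
top corner [([0.5326, -0.0601, 0.1013], 0.56)]
top locked_end [([0.585, -0.046, 0.101], 0.78)]
top strongbox [([0.5737, -0.0986, -0.0002], 0.63)]
top glue_pot [([0.6865, -0.1676, 0.0965], 0.42)]
top tape_roll [([0.6298, 0.0103, 0.0993], 0.44)]
top mug [([0.5015, 0.4349, -0.0028], 0.64)]
top spray [([0.6321, 0.4554, 0.0031], 0.74)]
top stapler [([0.4759, -0.4215, -0.0051], 0.8), ([0.576, -0.0987, 0.0001], 0.31)]
top tag_box [([0.8023, -0.129, -0.0011], 0.76)]
top coin_dish [([0.8074, 0.0466, 0.0026], 0.81), ([0.6261, 0.0112, 0.0968], 0.62)]
scene slot_start [([0.5655, -0.1626, 0.0997], 0.88), ([0.6813, -0.1688, 0.1006], 0.47)]
scene knob_top [([0.5596, -0.1335, 0.131], 0.69)]
scene corner [([0.5363, -0.0626, 0.0976], 0.89)]
scene locked_end [([0.5866, -0.0503, 0.1003], 0.56)]
scene strongbox [([0.5737, -0.1, -0.0027], 0.96)]
scene glue_pot [([0.6805, -0.1628, 0.0996], 0.52)]
scene tape_roll [([0.6259, 0.0122, 0.1017], 0.52)]
scene mug [([0.4985, 0.4341, 0.0001], 0.79), ([0.5646, -0.1613, 0.0986], 0.39)]
scene spray [([0.6416, 0.4531, -0.0015], 0.69)]
scene stapler [([0.4659, -0.4181, -0.0017], 0.71)]
scene tag_box [([0.8093, -0.1251, -0.0001], 0.9), ([0.8125, 0.0492, -0.0003], 0.42)]
scene coin_dish [([0.8112, 0.0499, -0.0008], 0.58)]
1.3
```

View pics/b.png

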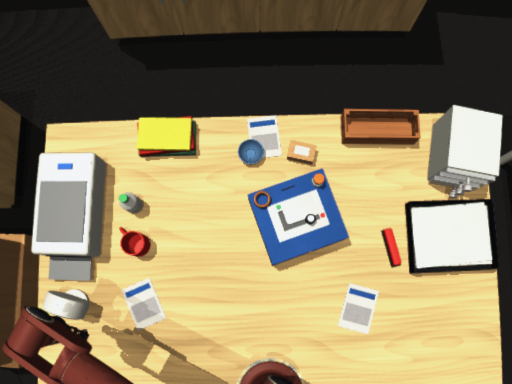

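View pics/a.png

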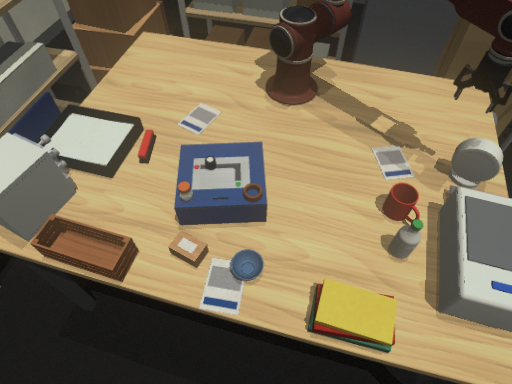

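The top view shows the box at about (297,217), the knob at (310,219) near the red dot at (322,215), and the green dot at (279,207). The scene view agrees. Box yaw is about 16°, and the knob is about 27 mm along. I'll move above the box with the fingers shut, aligning tool y with box y.

{"method": "jog_arm", "body": {
  "plan": "1 -0.03 -0.028 -0.01 -4; 1 -0.06 -0.056 -0.02 -8; 1 -0.09 -0.084 -0.03 -12; 1 -0.12 -0.112 -0.03 -16; 1 -0.15 -0.14 -0.03 -20; 1 -0.175 -0.165 -0.03 -25; 1 -0.2 -0.19 -0.03 -30; 1 -0.225 -0.21 -0.03 -35; 1 -0.25 -0.23 -0.03 -39; 1 -0.27 -0.25 -0.03 -39; 1 -0.29 -0.27 -0.03 -39; 1 -0.29 -0.27 -0.03 -39"
}}

```text
time: 2.3
tool_pos: [0.4074, 0.2095, 0.2695]
tcp_rot: [[-0.963, -0.269, 0.001], [-0.269, 0.963, -0.002], [-0.001, -0.002, -1.0]]
wrist_force: [0.8, -0.3, -0.8]
width: 0.0
finger_force: 0.0
```

{"method": "jog_arm", "body": {
  "plan": "1 -0.005 -0.038 0 0; 1 -0.01 -0.076 0 0; 1 -0.015 -0.114 0 0; 1 -0.02 -0.152 0 0; 1 -0.025 -0.19 0 0; 1 -0.03 -0.228 0 0; 1 -0.035 -0.266 0 0; 1 -0.04 -0.304 0 0; 1 -0.044 -0.34 0 0; 1 -0.046 -0.37 0 0; 1 -0.048 -0.397 0 0; 1 -0.048 -0.397 0 0"
}}

```text
time: 3.3
tool_pos: [0.562, -0.1592, 0.2689]
tcp_rot: [[-0.963, -0.271, -0.0], [-0.271, 0.963, -0.001], [0.0, -0.001, -1.0]]
wrist_force: [-0.3, -0.3, -0.0]
width: 0.0
finger_force: 0.0
```

```bash
cat > m.py <<'E'
from bench import r
import cv2,numpy as np
M={"slot_start":(-.025,-.055),"corner":(-.025,.05),"locked_end":(.025,.05),"strongbox":(0,0)}
def look(name,cams=("wrist","top","scene")):
  P=[];Q=[];K=[]
  for c in cams:
    im=r.snapshot(c)
    if c=="wrist": cv2.imwrite("pics/%s.png"%name,im)
    for n in list(M)+["knob_top"]:
      q=r.place_of(c,n)
      if not q or q[0]['p']<.5: print(c,n,"weak");continue
      x=np.array(q[0]['xyz']);print(c,n,x.round(4),round(q[0]['p'],2))
      if n=="knob_top":K.append(x[:2])
      else:P.append(M[n]);Q.append(x[:2])
  P=np.array(P);Q=np.array(Q);p=P-P.mean(0);q=Q-Q.mean(0)
  a=np.arctan2((p[:,0]*q[:,1]-p[:,1]*q[:,0]).sum(),(p*q).sum())
  R=np.array([[np.cos(a),-np.sin(a)],[np.sin(a),np.cos(a)]]);t=Q.mean(0)-R@P.mean(0)
  print("box",t.round(4),"yaw",np.degrees(a).round(2),"res",np.abs(Q-P@R.T-t).max().round(4))
  f=lambda w:(R.T@(np.array(w)[:2]-t)).round(4)
  for k in K:print("knob in box",f(k),"along",f(k)[1]+.055)
  s=r.read_state();T=np.array(s['tool_pos']);x=np.array(s['tcp_rot'])[:2,0]
  print("tcp in box",f(T),T[2].round(4),"tool x yaw in box",(np.degrees(np.arctan2(x[1],x[0])-a)%360).round(2),"F",np.round(s['wrist_force'],1),s['time'])
E
python3 -c "
from m import *
look('w1')"
```

```text
wrist slot_start [ 0.5687 -0.1601  0.0979] 0.64
wrist corner [ 0.5358 -0.0638  0.0996] 0.7
wrist locked_end [ 0.5852 -0.0451  0.1013] 0.81
wrist strongbox [ 0.5731 -0.0957 -0.0025] 0.81
wrist knob_top [ 0.5566 -0.138   0.1321] 0.86
top slot_start [ 0.5636 -0.1604  0.0997] 0.87
top corner [ 0.5345 -0.0643  0.1001] 0.6
top locked_end [ 0.5849 -0.0529  0.104 ] 0.87
top strongbox [ 0.5742 -0.0982 -0.0015] 0.94
top knob_top [ 0.5585 -0.1363  0.1339] 0.52
scene slot_start [ 0.5664 -0.1609  0.0988] 0.63
scene corner [ 0.5335 -0.0637  0.0985] 0.62
scene locked_end [ 0.5863 -0.0494  0.0991] 0.76
scene strongbox [ 0.5714 -0.1025 -0.0025] 0.69
scene knob_top [ 0.5627 -0.1343  0.1338] 0.56
box [ 0.574 -0.102] yaw 16.89 res 0.0063
knob in box [-0.0271 -0.0293] along 0.0257
knob in box [-0.0248 -0.0283] along 0.0267
knob in box [-0.0202 -0.0276] along 0.0274
tcp in box [-0.0281 -0.0476] 0.2693 tool x yaw in box 179.03 F [-1.1 -1.1 -0.1] 4.2
```

View pics/w1.png

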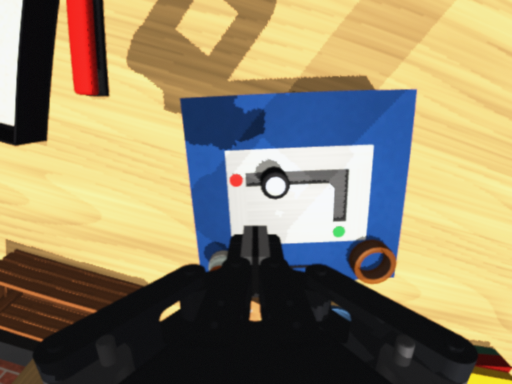

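The wrist view shows the knob at (275,184), red dot at (236,180), corner at (340,178) and green dot at (338,231). The tool is about 1.5° off the box. I'll go down behind the knob on the red-dot side.

{"method": "jog_arm", "body": {
  "plan": "1 -0.003 -0.028 0 -1.5; 1 -0.003 -0.028 0.03 -1.5; 1 -0.003 -0.028 0.06 -1.5; 1 -0.003 -0.028 0.09 -1.5; 1 -0.003 -0.028 0.12 -1.5; 1 -0.003 -0.028 0.14 -1.5; 1 -0.003 -0.028 0.15 -1.5; 1 -0.003 -0.028 0.15 -1.5"
}}

```text
time: 4.87
tool_pos: [0.5697, -0.1811, 0.116]
tcp_rot: [[-0.954, -0.299, -0.005], [-0.299, 0.954, 0.002], [0.004, 0.004, -1.0]]
wrist_force: [-1.5, -0.5, -0.7]
width: -0.0003
finger_force: 0.0
```

```bash
python3 -c "
from m import *
look('w2')"
```

```text
wrist slot_start [ 0.5667 -0.1584  0.0987] 0.68
wrist corner [ 0.5328 -0.0628  0.0951] 0.77
wrist locked_end [ 0.5831 -0.0453  0.1035] 0.87
wrist strongbox [ 0.5693 -0.1009 -0.0022] 0.58
wrist knob_top [ 0.5597 -0.138   0.1301] 0.69
top slot_start [ 0.5656 -0.1598  0.0962] 0.95
top corner [ 0.5352 -0.0628  0.0975] 0.69
top locked_end [ 0.586  -0.0476  0.1012] 0.6
top strongbox [ 0.5751 -0.0987  0.0017] 0.86
top knob_top weak
scene slot_start [ 0.5622 -0.1634  0.0989] 0.71
scene corner [ 0.5354 -0.061   0.1002] 0.78
scene locked_end [ 0.5885 -0.0476  0.0995] 0.73
scene strongbox [ 0.5729 -0.1012 -0.0012] 0.76
scene knob_top [ 0.5594 -0.1338  0.1319] 0.62
box [ 0.5735 -0.1015] yaw 16.04 res 0.0048
knob in box [-0.0233 -0.0312] along 0.0238
knob in box [-0.0225 -0.0271] along 0.0279
tcp in box [-0.0241 -0.0766] 0.1193 tool x yaw in box 181.38 F [ 0.7 -0.2  0.1] 5.7667
```

View pics/w2.png

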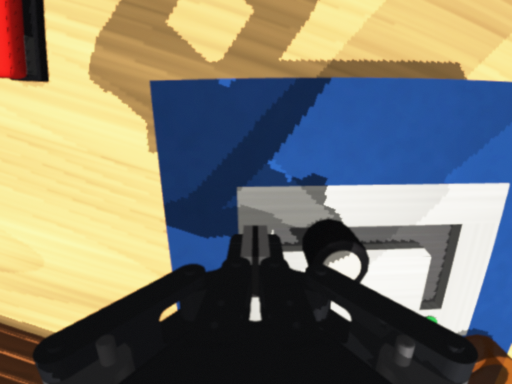

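Finger tips (about (255,240)) sit beside the knob (335,245) with the lid clear. Pushing along.

{"method": "jog_arm", "body": {
  "plan": "1 0 0.007 0 0; 1 0 0.014 0 0; 1 0 0.021 0 0; 1 0 0.027 0 0; 1 0 0.033 0 0; 1 0 0.039 0 0; 1 -0.001 0.045 0 0; 1 -0.001 0.051 0 0; 1 -0.001 0.057 0 0; 1 -0.001 0.063 0 0; 1 -0.001 0.069 0 0; 1 -0.001 0.075 0 0"
}}

```text
time: 6.77
tool_pos: [0.5498, -0.1094, 0.1193]
tcp_rot: [[-0.954, -0.299, -0.0], [-0.299, 0.954, -0.0], [0.0, -0.0, -1.0]]
wrist_force: [-2.0, -3.1, 0.2]
width: -0.0001
finger_force: 1.2
```

```bash
python3 -c "
from m import *
look('w3')"
```

```text
wrist slot_start weak
wrist corner [ 0.5358 -0.0636  0.0954] 0.96
wrist locked_end [ 0.5842 -0.0442  0.1007] 0.68
wrist strongbox [ 0.5729 -0.0987 -0.0011] 0.63
wrist knob_top [ 0.5397 -0.0824  0.1282] 0.85
top slot_start [ 0.566  -0.1561  0.0981] 0.87
top corner [ 0.5314 -0.0653  0.1   ] 0.83
top locked_end [ 0.5836 -0.0473  0.0999] 0.89
top strongbox [ 0.5738 -0.0964 -0.0019] 0.95
top knob_top weak
scene slot_start [ 0.5659 -0.1618  0.0985] 0.84
scene corner [ 0.5371 -0.0633  0.0969] 0.97
scene locked_end [ 0.5863 -0.0486  0.0982] 0.91
scene strongbox [ 5.722e-01 -9.860e-02 -5.000e-04] 0.95
scene knob_top weak
box [ 0.574  -0.1009] yaw 17.43 res 0.0048
knob in box [-0.0272  0.0279] along 0.0829
tcp in box [-0.0255 -0.0015] 0.1193 tool x yaw in box 179.99 F [0.2 0.6 0.1] 7.6667
```

View pics/w3.png

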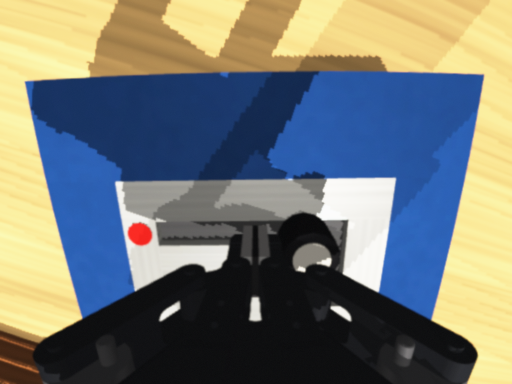

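The knob is against the finger at (310,240), and the slot corner is just right of it at (345,235). About 22 mm remain, so I'll go slower.

{"method": "jog_arm", "body": {
  "plan": "1 0 0.004 0 0; 1 0 0.008 0 0; 1 0 0.012 0 0; 1 0 0.015 0 0; 1 0 0.017 0 0; 1 0 0.018 0 0; 1 0 0.019 0 0"
}}

```text
time: 8.25
tool_pos: [0.5442, -0.0917, 0.1194]
tcp_rot: [[-0.954, -0.3, -0.0], [-0.3, 0.954, -0.0], [0.0, -0.0, -1.0]]
wrist_force: [-0.5, -2.3, -0.3]
width: -0.0003
finger_force: 1.0
```

{"method": "jog_arm", "body": {
  "plan": "1 0 0.001 0 0; 1 0 0.001 0 0"
}}

```text
time: 8.42
tool_pos: [0.544, -0.0907, 0.1193]
tcp_rot: [[-0.954, -0.299, -0.0], [-0.299, 0.954, 0.0], [0.0, 0.0, -1.0]]
wrist_force: [-0.4, -2.4, 0.2]
width: -0.0002
finger_force: 0.7
```

{"method": "jog_arm", "body": {
  "plan": "1 0 0.001 0 0; 1 0 0.001 0 0"
}}

```text
time: 8.58
tool_pos: [0.5438, -0.0899, 0.1193]
tcp_rot: [[-0.954, -0.299, -0.0], [-0.299, 0.954, 0.0], [0.0, 0.0, -1.0]]
wrist_force: [-0.9, -2.1, 0.4]
width: -0.0001
finger_force: 0.8
```

No stop felt yet, so I'll continue in 1 mm steps.

{"method": "jog_arm", "body": {
  "plan": "1 0 0.001 0 0; 1 0 0.001 0 0"
}}

```text
time: 8.75
tool_pos: [0.5436, -0.0893, 0.1194]
tcp_rot: [[-0.954, -0.299, 0.0], [-0.299, 0.954, -0.001], [-0.0, -0.001, -1.0]]
wrist_force: [0.2, -4.3, 0.4]
width: -0.0001
finger_force: 1.9
```

{"method": "jog_arm", "body": {
  "plan": "1 0 0.001 0 0; 1 0 0.001 0 0"
}}

```text
time: 8.92
tool_pos: [0.5435, -0.0891, 0.1195]
tcp_rot: [[-0.954, -0.299, 0.001], [-0.299, 0.954, -0.003], [-0.0, -0.003, -1.0]]
wrist_force: [1.5, -6.5, -0.8]
width: 0.0
finger_force: 3.3
```

Force is rising while the motion stalls, so the knob is at the corner. I'll back off and go round to the -x side of the knob.

{"method": "jog_arm", "body": {
  "plan": "1 0 -0.008 0 0; 1 0 -0.016 0 0; 1 0.012 -0.016 0 0; 1 0.027 -0.016 0 0; 1 0.041 -0.016 0 0; 1 0.043 -0.005 0 0; 1 0.043 0.01 0 0; 1 0.043 0.022 0 0; 1 0.043 0.028 0 0; 1 0.043 0.028 0 0"
}}

```text
time: 9.75
tool_pos: [0.4937, -0.0722, 0.1192]
tcp_rot: [[-0.953, -0.302, -0.0], [-0.302, 0.953, 0.001], [-0.0, 0.001, -1.0]]
wrist_force: [-0.5, 0.3, -0.6]
width: 0.0
finger_force: 0.0
```

```bash
python3 -c "
from m import *
look('w4')"
```

```text
wrist slot_start [ 0.5658 -0.1626  0.1014] 0.72
wrist corner weak
wrist locked_end weak
wrist strongbox [ 0.5691 -0.0967 -0.0026] 0.72
wrist knob_top [ 0.5316 -0.0615  0.1292] 0.66
top slot_start [ 0.5652 -0.1582  0.0974] 0.56
top corner [ 0.5355 -0.064   0.0996] 0.93
top locked_end [ 0.5831 -0.0466  0.1017] 0.58
top strongbox weak
top knob_top weak
scene slot_start [ 0.5678 -0.1625  0.099 ] 0.93
scene corner [ 0.5358 -0.0633  0.1003] 0.67
scene locked_end [ 0.5873 -0.05    0.099 ] 0.96
scene strongbox [ 0.5722 -0.1041 -0.0019] 0.77
scene knob_top [ 0.5356 -0.0587  0.1327] 0.54
box [ 0.5737 -0.1022] yaw 16.73 res 0.0055
knob in box [-0.0286  0.0511] along 0.1061
knob in box [-0.024   0.0527] along 0.10769999999999999
tcp in box [-0.0685  0.0499] 0.1193 tool x yaw in box 180.69 F [ 0.5  0.  -0.3] 10.65
```

View pics/w4.png

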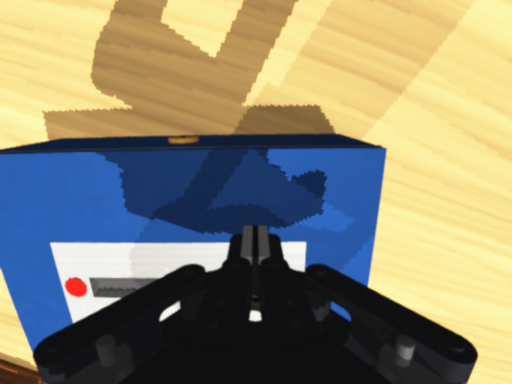

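The fingers are on the -x side of the knob (tips at (255,240)) and the box is undisturbed. I'll push into the short leg.

{"method": "jog_arm", "body": {
  "plan": "1 -0.006 0 0 0; 1 -0.012 0 0 0; 1 -0.017 0 0 0; 1 -0.022 0 0 0; 1 -0.027 0 0 0; 1 -0.032 0 0 0; 1 -0.037 0 0 0; 1 -0.042 0 0 0; 1 -0.047 0 0 0; 1 -0.052 0 0 0; 1 -0.055 0 0 0; 1 -0.057 0 0 0"
}}

```text
time: 11.65
tool_pos: [0.5484, -0.0568, 0.1191]
tcp_rot: [[-0.954, -0.3, -0.0], [-0.3, 0.954, 0.0], [0.0, 0.0, -1.0]]
wrist_force: [-3.4, 0.1, 0.3]
width: 0.0001
finger_force: 1.1
```

```bash
python3 -c "
from m import *
look('w5')"
```

```text
wrist slot_start [ 0.5685 -0.1598  0.1006] 0.84
wrist corner [ 0.533  -0.0629  0.0976] 0.95
wrist locked_end weak
wrist strongbox [ 0.5706 -0.1008 -0.0019] 0.88
wrist knob_top [ 0.5706 -0.05    0.1298] 0.69
top slot_start [ 0.5645 -0.1579  0.0982] 0.56
top corner [ 0.5346 -0.0656  0.1026] 0.63
top locked_end weak
top strongbox [ 5.747e-01 -9.570e-02  2.000e-04] 0.79
top knob_top weak
scene slot_start [ 0.5653 -0.1616  0.0967] 0.73
scene corner [ 0.5351 -0.0635  0.1002] 0.64
scene locked_end [ 0.5866 -0.0512  0.0987] 0.85
scene strongbox [ 0.5733 -0.1032 -0.0027] 0.76
scene knob_top [ 0.5758 -0.0455  0.1293] 0.61
box [ 0.5736 -0.1018] yaw 17.46 res 0.0061
knob in box [0.0127 0.0503] along 0.1053
knob in box [0.019  0.0531] along 0.1081
tcp in box [-0.0109  0.0503] 0.1193 tool x yaw in box 179.97 F [-0.1  0.6 -0. ] 12.55
```

View pics/w5.png

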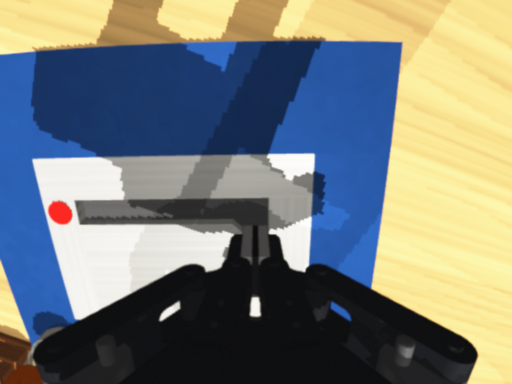

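The slot corner at (255,212) is now empty, so the knob is well into the short leg with about 8 mm to go. I'll finish slowly until I feel the stop.

{"method": "jog_arm", "body": {
  "plan": "1 -0.002 0 0 0; 1 -0.004 0 0 0; 1 -0.005 0 0 0; 1 -0.006 0 0 0; 1 -0.006 0 0 0"
}}

```text
time: 12.97
tool_pos: [0.5539, -0.0552, 0.1192]
tcp_rot: [[-0.954, -0.299, -0.0], [-0.299, 0.954, 0.0], [0.0, 0.0, -1.0]]
wrist_force: [-1.1, 0.0, 0.5]
width: -0.0001
finger_force: 0.7
```

{"method": "jog_arm", "body": {
  "plan": "1 -0.001 0 0 0; 1 -0.001 0 0 0"
}}

```text
time: 13.13
tool_pos: [0.5549, -0.0549, 0.1192]
tcp_rot: [[-0.954, -0.299, -0.0], [-0.299, 0.954, 0.0], [0.0, 0.0, -1.0]]
wrist_force: [-1.6, 0.2, 0.9]
width: -0.0001
finger_force: 0.8
```

{"method": "jog_arm", "body": {
  "plan": "1 -0.001 0 0 0; 1 -0.001 0 0 0"
}}

```text
time: 13.3
tool_pos: [0.5558, -0.0546, 0.1192]
tcp_rot: [[-0.954, -0.299, -0.0], [-0.299, 0.954, 0.0], [0.0, 0.0, -1.0]]
wrist_force: [-1.4, -0.2, 0.0]
width: 0.0001
finger_force: 0.8
```

{"method": "jog_arm", "body": {
  "plan": "1 -0.001 0 0 0; 1 -0.001 0 0 0"
}}

```text
time: 13.47
tool_pos: [0.5568, -0.0543, 0.1192]
tcp_rot: [[-0.954, -0.299, -0.0], [-0.299, 0.954, 0.0], [0.0, 0.0, -1.0]]
wrist_force: [-1.9, -0.1, 0.1]
width: -0.0
finger_force: 0.8
```

{"method": "jog_arm", "body": {
  "plan": "1 -0.001 0 0 0; 1 -0.001 0 0 0"
}}

```text
time: 13.63
tool_pos: [0.5573, -0.0542, 0.1192]
tcp_rot: [[-0.954, -0.299, -0.001], [-0.299, 0.954, -0.0], [0.001, 0.0, -1.0]]
wrist_force: [-5.0, -0.5, 1.2]
width: -0.0001
finger_force: 1.9
```

{"method": "jog_arm", "body": {
  "plan": "1 -0.001 0 0 0; 1 -0.001 0 0 0"
}}

```text
time: 13.8
tool_pos: [0.5575, -0.0541, 0.1191]
tcp_rot: [[-0.954, -0.3, -0.004], [-0.3, 0.954, -0.001], [0.004, 0.0, -1.0]]
wrist_force: [-8.2, -1.1, 3.2]
width: 0.0002
finger_force: 3.6
```

Hard stop felt at the expected position. Backing away and lifting.

{"method": "jog_arm", "body": {
  "plan": "1 0.008 0 0 0; 1 0.02 0 0 0; 1 0.03 0 0 0; 1 0.03 0 -0.03 0; 1 0.03 0 -0.06 0; 1 0.035 0 -0.09 0; 1 0.055 0 -0.12 0; 1 0.075 0 -0.14 0; 1 0.095 0 -0.15 0; 1 0.1 0 -0.15 0; 1 0.1 0 -0.15 0"
}}

```text
time: 14.72
tool_pos: [0.463, -0.0842, 0.2701]
tcp_rot: [[-0.955, -0.298, 0.003], [-0.298, 0.955, -0.001], [-0.003, -0.002, -1.0]]
wrist_force: [-0.2, 0.3, -0.3]
width: -0.0001
finger_force: 0.0
```

```bash
python3 -c "
from m import *
look('w6')
for n in('glue_pot','tape_roll'):print(n,r.place_of('scene',n)[:1])"
```

```text
wrist slot_start [ 0.5668 -0.1603  0.1011] 0.84
wrist corner [ 0.5366 -0.064   0.0959] 0.63
wrist locked_end weak
wrist strongbox [ 0.5708 -0.0978 -0.0035] 0.61
wrist knob_top weak
top slot_start [ 0.5652 -0.1592  0.0974] 0.91
top corner [ 0.5351 -0.0619  0.0996] 0.66
top locked_end [ 0.5898 -0.0484  0.1022] 0.75
top strongbox [ 0.5729 -0.0968 -0.0012] 0.89
top knob_top weak
scene slot_start [ 0.5665 -0.1625  0.0979] 0.93
scene corner [ 0.5352 -0.0611  0.0998] 0.73
scene locked_end [ 0.4986  0.4362 -0.0046] 0.68
scene strongbox [ 0.5718 -0.1019 -0.0049] 0.61
scene knob_top weak
box [ 0.5672 -0.054 ] yaw 33.31 res 0.4347
tcp in box [-0.1032  0.0322] 0.2694 tool x yaw in box 164.11 F [-1.   0.3 -0.8] 15.6167
glue_pot [{'xyz': [0.6821, -0.1679, 0.0964], 'p': 0.78}]
tape_roll [{'xyz': [0.6263, 0.0124, 0.1016], 'p': 0.68}]
```

View pics/w6.png

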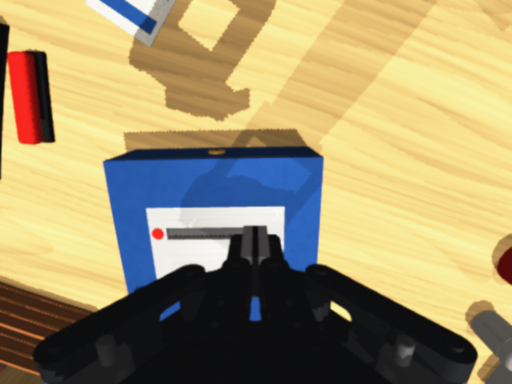

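The gripper hides the knob. I'll shift the tool to the far side for a clear look.

{"method": "jog_arm", "body": {
  "plan": "1 -0.035 0 0 0; 1 -0.07 0 0 0; 1 -0.105 0 0 0; 1 -0.14 0 0 0; 1 -0.17 0 0 0; 1 -0.19 0 0 0; 1 -0.19 0 0 0; 1 -0.19 0 0 0"
}}

```text
time: 16.38
tool_pos: [0.6449, -0.0266, 0.2685]
tcp_rot: [[-0.954, -0.3, -0.001], [-0.3, 0.954, 0.0], [0.001, 0.0, -1.0]]
wrist_force: [0.3, -0.6, -0.2]
width: -0.0
finger_force: 0.0
```

```bash
python3 -c "
from m import *
look('w7')
cv2.imwrite('pics/w7b.png',cv2.resize(cv2.imread('pics/w7.png')[60:300,120:440],None,fx=2.4,fy=2.4))"
```

```text
wrist slot_start [ 0.5659 -0.1611  0.0982] 0.8
wrist corner [ 0.5327 -0.0643  0.0973] 0.69
wrist locked_end [ 0.5838 -0.0459  0.1038] 0.98
wrist strongbox [ 5.692e-01 -9.890e-02 -1.000e-04] 0.61
wrist knob_top [ 0.581  -0.0466  0.1317] 0.7
top slot_start [ 0.5646 -0.1598  0.0986] 0.96
top corner [ 0.5338 -0.0634  0.101 ] 0.83
top locked_end [ 0.5839 -0.0469  0.1029] 0.79
top strongbox [ 0.5719 -0.103  -0.0018] 0.64
top knob_top weak
scene slot_start [ 0.567  -0.163   0.0968] 0.61
scene corner [ 0.5383 -0.0615  0.1003] 0.6
scene locked_end [ 0.5859 -0.0521  0.0971] 0.66
scene strongbox [ 0.5721 -0.1024 -0.0058] 0.96
scene knob_top [ 0.5824 -0.041   0.1335] 0.52
box [ 0.5733 -0.1025] yaw 16.59 res 0.0046
knob in box [0.0234 0.0514] along 0.1064
knob in box [0.0263 0.0564] along 0.1114
tcp in box [0.0899 0.0521] 0.2693 tool x yaw in box 180.83 F [0.  0.3 0.3] 17.2833
```

View pics/w7b.png

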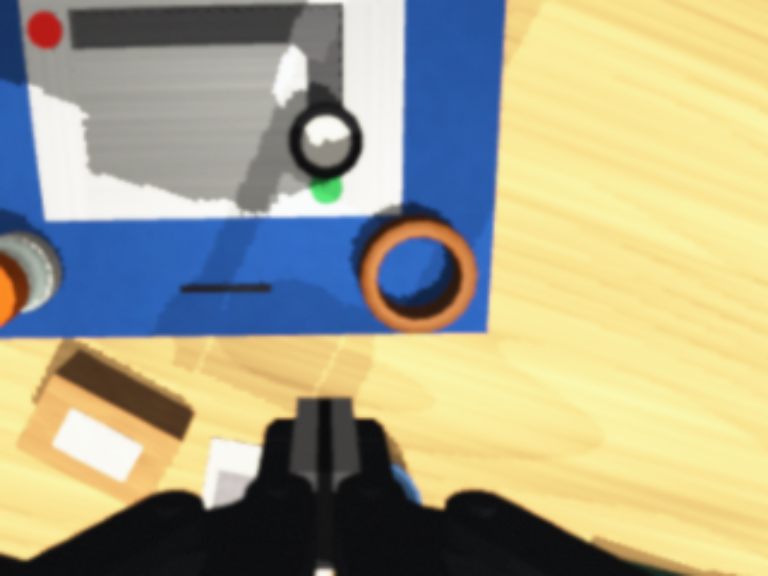

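The knob, at (326,140) in the crop, is home against the green dot at (326,188). The box has not moved, and the tape and glue are in place.

```bash
python3 -c "
from bench import r
print(r.job_done())"
```

```text
the job is handed in; nothing more can be done
None
```

The knob was pushed along the slot to the corner, then into the short leg until it hit the stop at the green dot; the box, tape roll and glue pot stayed in place, and the job is handed in.

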